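Stand a power adapter on edge on the test plate and start the test

ROBOT

A 6-joint arm with a two-finger parallel gripper is mounted at the origin on the work surface. World frame = base frame: x ahead of the robot, y to its left, z up, the work surface at z = 0. Lengths are in mm, angles in rad, forces in N, time in s.
With the tool pointing down it reaches from about 275 to 825 mm from the base axis. Payload 5.2 kg.
Tool frame: the origin (TCP) lies at the very end of the fingers, on their centre line; the grasp point (between the pads) lies 19 mm behind it; z points along the fingers, y is the line along which they close (so a half turn about z gives the same grasp; the last joint's range is limited). The gripper opens to 93 mm and grips with 3 to 60 N. Pads are 15 mm wide; open, the fingers measure 128 mm over their backs; the gripper's body (75 mm by 188 mm) begins 65 mm behind the grasp point.
Start: joints at [-1.511, 0.259, 1.535, -0, 1.348, -0.203], TCP at [142.903, -531.116, 218.653] pointing down, gripper open.
Joint ranges: [-3.14, 3.14], [-0.91, 2.08], [0.19, 2.58], [-1.22, 4.36], [0.22, 2.71], [-3.12, 3.12]. Speed limits (rad/s): [2.57, 2.57, 3.14, 3.14, 3.14, 3.14].

INTERFACE

Orientations are given as [roll, pitch, yaw] about the fixed x, y, z axes, in that order (R = Rz(yaw) Ry(pitch) Rx(roll)).
In Python, from bench import robot gives the robot as it stands. The module is installed in compiled form; this text tells all that it offers. Calls block until the motion is done:
- robot.move_ptp(position, orientation): joint-space move of the TCP to a pose.
- robot.move_linear(position, ori=None, speed=150, f_stop=None): straight line of the TCP; ori=None keeps the orientation; speed is the mean speed in mm/s. With f_stop (N) it stops when the force on the tool has changed by that much, and returns True; else False.
- robot.move_j(angles): joint-space move.
- robot.move_gripper(opening): opening from 0.0 (shut) to 1.0 (fully open); the grip force is fixed at half the most; returns when the fingers have stopped.
- robot.sleep(seconds).
- robot.inverse_kinematics(position, orientation): joint angles nearest the present ones, or None.
- robot.get_image(name): name is "scene" or "top"; returns a dict with "img" (420x560x3 uint8, blue, green, red), "fovy" (degrees; the focal length in pixels is half the picture's height over the tangent of half this angle, whatever the lens; pixels are square), "cx", "cy" (the principal point, pixels), "eye" and "orientation" of the camera in the world. Camera axes: x right, y down, z forward; pixel columns grow to the right and rows downward; lengths in mm; the calibration is good to about 2 mm. A picture is of the moment at which its call begins. There is no depth.
A pose or a line that the arm cannot do raises robot.MotionError and nothing moves.
- robot.hand_in(): hands the job in; it is judged then, once.
Readings, each from a call of its own:
- robot.current_t(): time.
- robot.current_qpos(): joint angles.
- robot.current_joint_vel(): joint speeds.
- robot.current_joint_efforts(): joint torques, N m.
- robot.current_tcp_pos(): TCP position.
- robot.current_eef_rot(): TCP orientation.
- robot.current_contact_force(): force on the tool from outside, world axes, zero at the start.
- robot.current_ft_torque(): the same for the moment, N m.
- robot.current_gripper_width(): opening from 0.0 (shut) to 1.0 (fully open).
- robot.current_finger_force(): force on a finger pad.
Only numpy, scipy, OpenCV 4.12 (cv2) and the standard library are available. Lean on these libraries where they do the work, as an engineer would, in place of code of your own. Each camera call takes 0.05 s, during which the arm holds its last target. There are 200 camera calls.

TASK

Take the black power adapter that lies flat on its carrier and stand it upright on its short thin edge inside the yellow frame of the test plate, orange socket end up and its broad faces parallel to the frame's long sides; set it down, do not drop it. Let go, then press the green button fully to start the test, and leave the adapter standing. Do not press the red button, and leave the amber jar and the brush where they are.

Things in the scene. Friction and masses are not known exactly. Their poses are not given: they have to be found in the camera images.
- adapter: Loose black power adapter, a flat brick 120 (x) by 62 (y) by 26 (z) mm, about 0.3 kg. The last 18 mm at its +x end (socket end) are orange; white label on its +z face, up at the start. Origin: centre of the unlabelled broad face (underside as it lies); x along its length to the orange end, z normal to the broad faces. Standing, x points up.
- adapter_foot (a point): Centre of the adapter's black short end face (62 by 26 mm, opposite the orange end), on which it must stand; 60 mm from the adapter's middle. Axes as adapter.
- carrier: Fixed carrier: grey sheet 160 by 150 by 3 mm with an aluminium block 100 (x) by 40 (y) mm, top 20 mm above the table. The adapter lies flat on the block, overhanging about 10 mm at each end and 11 mm at each side, x axes about alike. Origin: centre of its underside, on the table.
- plate_top (a point): Centre of the upper face of the fixed aluminium test plate, 130 (x) by 160 (y) by 8 mm, and of the yellow frame painted flat on it, whose inside is 76 (x) by 108 (y) mm. z up, y along the frame's long sides. The adapter's thickness goes along x and its width along y.
- green (a joint): Green start button: 0 when up, 0.006 m when fully pressed; springs back; 5 N presses it fully down.
- green_top (a point): Centre of the top of the green button, 36 mm across, on a grey box 70 by 70 by 35 mm fixed to the table. Pressed straight down.
- red (a joint): Red stop button, must not be pressed: 0 when up, 0.006 m when fully pressed.
- red_top (a point): Centre of the top of the red button, 36 mm across, on a like grey box 70 by 70 by 35 mm.
- jar: Loose amber jar, 56 mm across and 90 mm high, a bystander. Origin: centre of its underside.
- brush: Loose brush 170 mm long, lying on the table along its x axis, a bystander. Origin: middle of its underside.

How it is judged:
By the outcome, as a careful person would: the job done as asked, in the order asked, and still so for the second after the job is handed in, with the robot touching nothing.
It also fails if it takes over 50 s, if anything falls off the work surface, if the arm or the gripper's body presses on something with over 40 N, if the wrist force passes 120 N, or if a joint passes its speed limit or range.

## Working session

There is one attempt and no reset: what is moved stays moved. The work goes in short steps, each a Python script; the robot and the scene stay as the last script left them, time stands still between calls to the robot, and variables do not carry over. Pictures are saved under pics/ and viewed, at most 10 in all, crops included, and the job is handed in when it is done.

```bash
mkdir -p pics; cat > h.py <<'E'
import numpy as np, cv2
from scipy.spatial.transform import Rotation as R
from bench import robot
def cam(n):
    d=robot.get_image(n); d['f']=d['img'].shape[0]/2/np.tan(np.radians(d['fovy'])/2)
    o=np.array(d['orientation']); d['R']=R.from_euler('xyz',o).as_matrix() if o.size==3 else o
    return d
def ray(d,u,v,z):
    r=d['R']@np.array([(u-d['cx'])/d['f'],(v-d['cy'])/d['f'],1]); e=np.array(d['eye'])
    return e+r*(z-e[2])/r[2]
def proj(d,p):
    c=d['R'].T@(np.array(p)-d['eye']); return c[:2]/c[2]*d['f']+[d['cx'],d['cy']]
E
python3 - <<'E'
from h import *
for n in ('top','scene'):
    d=cam(n); cv2.imwrite(f'pics/{n}0.png',d['img']); print({k:v for k,v in d.items() if k!='img'})
print(robot.current_t(),robot.current_eef_rot())
E
```

```text
{'fovy': 50.429853558684215, 'cx': 277.3066901595925, 'cy': 206.90159386447596, 'eye': array([ 467.02280507,   30.50893813, 1143.00410143]), 'orientation': array([-3.03838366, -0.02600745, -1.59097271]), 'f': np.float64(445.97110108237825), 'R': array([[-0.02016819, -0.99453028,  0.10248304],
       [-0.99945836,  0.01738906, -0.02793943],
       [ 0.02600452, -0.10299102, -0.9943423 ]])}
{'fovy': 55.0330282018203, 'cx': 280.18113928018767, 'cy': 205.19973908519236, 'eye': array([ 960.89896166, -654.74207027,  553.17294023]), 'orientation': array([-2.13903008,  0.01807142,  0.5158381 ]), 'f': np.float64(403.1225200880139), 'R': array([[ 0.86973759,  0.2521983 , -0.42420814],
       [ 0.49318353, -0.47563344,  0.72838372],
       [-0.01807044, -0.84271516, -0.53805633]])}
0.1 [-3.13998653e+00 -2.99594581e-04  2.62831516e-01]
```

View pics/top0.png

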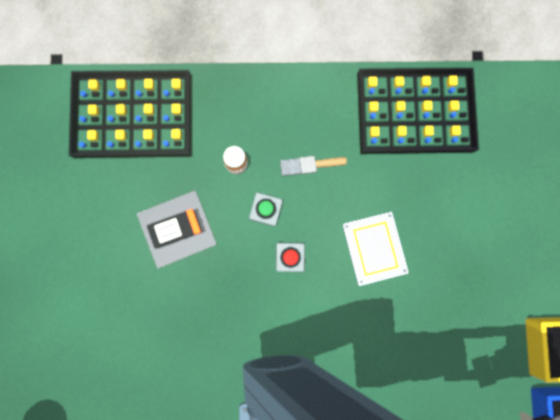

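View pics/scene0.png

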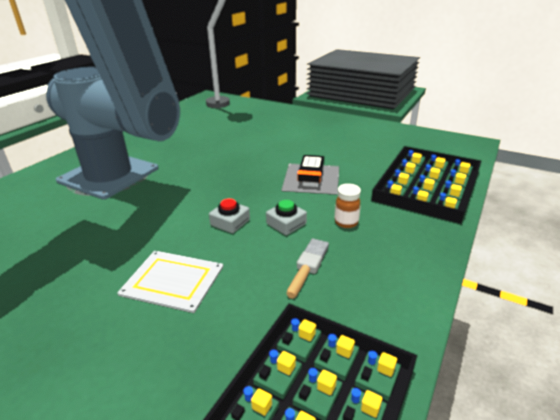

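The top view shows the adapter at about (176,229) with its orange end right (195,222), the plate at (376,248), green at (266,209), red at (291,257), the jar at (235,159) and the brush at (314,163). The scene view agrees, and the adapter lies label up. Next I measure these by segmentation.

```bash
python3 - <<'E'
from h import *
d=cam('top'); im=d['img']; hsv=cv2.cvtColor(im,cv2.COLOR_BGR2HSV)
def seg(lo,hi,box):
    x0,y0,x1,y1=box; m=np.zeros(im.shape[:2],np.uint8)
    m[y0:y1,x0:x1]=cv2.inRange(hsv[y0:y1,x0:x1],lo,hi); return m
def big(m):
    c=max(cv2.findContours(m,cv2.RETR_EXTERNAL,cv2.CHAIN_APPROX_NONE)[0],key=cv2.contourArea); return c[:,0,:].astype(float)
def rect(pts,z):
    w=np.array([ray(d,u,v,z)[:2] for u,v in pts],np.float32); return cv2.minAreaRect(w)
A=(130,185,220,270)
print('orange',rect(big(seg((5,130,120),(20,255,255),A)),46))
print('label',rect(big(seg((0,0,200),(180,60,255),A)),46))
print('black',rect(big(seg((0,0,0),(180,255,75),A)),46))
mk=seg((0,0,0),(180,255,75),A)|seg((5,130,120),(20,255,255),A)|seg((0,0,200),(180,60,255),A)
mk=cv2.morphologyEx(mk,cv2.MORPH_CLOSE,np.ones((3,3)));print('adapter',rect(big(mk),46))
P=(335,200,420,295)
print('frame',rect(big(seg((20,70,120),(35,255,255),P)),8))
print('plate',rect(big(cv2.bitwise_not(seg((40,80,0),(90,255,255),P))[P[1]:P[3],P[0]:P[2]])+[P[0],P[1]],8))
for n,lo,hi,b in (('green',(45,150,120),(80,255,255),(256,198,277,220)),('red',(0,150,120),(5,255,255),(276,243,306,272))):
    p=big(seg(lo,hi,b)); print(n,[rect(p,z)[:2] for z in (45,)])
s=cam('scene')
vis=np.hstack([cv2.resize(im[185:275,130:220],None,fx=4.4,fy=4.4,interpolation=3),cv2.resize(im[205:295,335:425],None,fx=4.4,fy=4.4,interpolation=3)])
si=cv2.resize(s['img'][140:240,200:370],None,fx=4,fy=4,interpolation=3)
cv2.imwrite('pics/z1.png',vis);cv2.imwrite('pics/s1.png',si)
E
```

```text
orange ((547.8283081054688, 207.15147399902344), (60.147987365722656, 19.457260131835938), 19.327774047851562)
label ((485.19952392578125, 230.26168823242188), (46.25982666015625, 145.04147338867188), 24.878524780273438)Traceback (most recent call last):
  File "<stdin>", line 13, in <module>
  File "<stdin>", line 7, in big
ValueError: max() iterable argument is empty
```

```bash
python3 - <<'E'
from h import *
im=cam('top')['img'];s=cam('scene')['img']
a=cv2.resize(im[185:275,130:220],None,fx=4.4,fy=4.4,interpolation=3);b=cv2.resize(im[205:295,335:425],None,fx=4.4,fy=4.4,interpolation=3)
cv2.imwrite('pics/z1.png',np.hstack([a,b]));cv2.imwrite('pics/s1.png',cv2.resize(s[140:240,200:370],None,fx=4,fy=4,interpolation=3))
h=cv2.cvtColor(im,cv2.COLOR_BGR2HSV)
print(h[229,135:220].tolist()[::3]); print(h[248,340:420].tolist()[::3])
E
```

```text
[[74, 104, 170], [74, 100, 169], [74, 77, 173], [95, 14, 197], [94, 12, 155], [75, 18, 83], [80, 15, 99], [45, 2, 254], [50, 3, 251], [45, 2, 253], [60, 1, 255], [0, 0, 255], [0, 0, 255], [0, 0, 255], [30, 1, 255], [51, 10, 181], [70, 9, 84], [75, 12, 84], [60, 9, 83], [10, 154, 218], [21, 164, 255], [18, 168, 254], [9, 29, 114], [100, 10, 148], [97, 11, 200], [80, 30, 179], [73, 95, 166], [73, 99, 168], [74, 100, 166]]
[[74, 98, 172], [73, 97, 171], [74, 95, 171], [87, 12, 236], [90, 1, 254], [90, 1, 254], [29, 110, 255], [30, 2, 254], [90, 1, 254], [105, 2, 254], [105, 2, 254], [105, 2, 254], [90, 2, 253], [90, 2, 253], [90, 2, 253], [105, 2, 254], [105, 2, 253], [29, 65, 255], [27, 26, 254], [105, 2, 253], [98, 4, 251], [75, 94, 173], [73, 103, 166], [75, 107, 164], [75, 107, 162], [75, 109, 162], [75, 109, 161]]
```

View pics/z1.png

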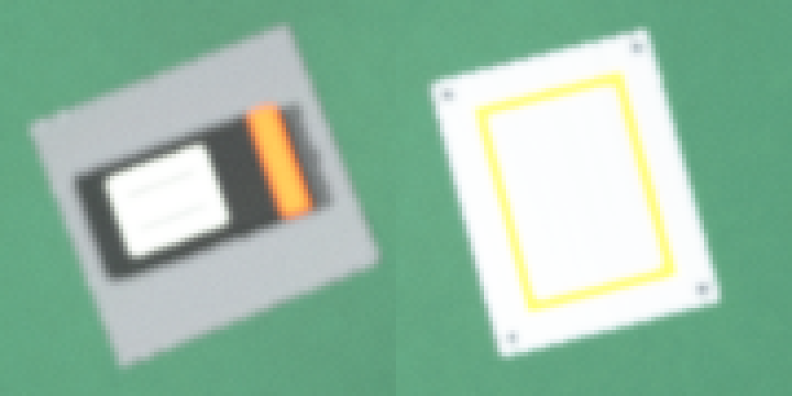

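View pics/s1.png

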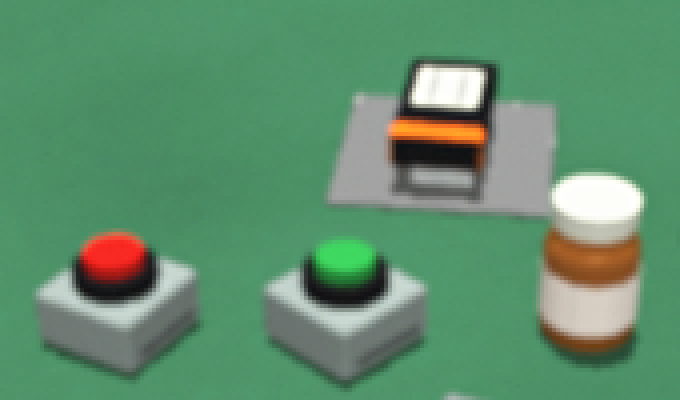

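The crops show the adapter at about -17° in the image, about 4° off the sheet, with its socket end face dark to the right of the orange band. The plate and frame are clean, with the long side near image-vertical. The scene crop shows red and green separate, with the jar to the right of green. I'll correct the thresholds.

```bash
cat > meas.py <<'E'
from h import *
d=cam('top'); im=d['img']; hsv=cv2.cvtColor(im,cv2.COLOR_BGR2HSV)
def seg(lo,hi,box):
    x0,y0,x1,y1=box; m=np.zeros(im.shape[:2],np.uint8)
    m[y0:y1,x0:x1]=cv2.inRange(hsv[y0:y1,x0:x1],lo,hi); return m
def big(m):
    c=max(cv2.findContours(m,cv2.RETR_EXTERNAL,cv2.CHAIN_APPROX_NONE)[0],key=cv2.contourArea); return c[:,0,:].astype(float)
def rect(pts,z):
    return cv2.minAreaRect(np.array([ray(d,u,v,z)[:2] for u,v in pts],np.float32))
f=lambda r:[np.round(x,1).tolist() for x in r]
E
python3 - <<'E'
from meas import *
A=(130,185,220,270)
org=seg((4,110,120),(25,255,255),A)
lab=seg((0,0,235),(180,40,255),A)
blk=seg((0,0,0),(180,60,130),A)
op=big(org); ro=rect(op,46)
print('orange',f(ro),'label',f(rect(big(lab),46)))
m=cv2.morphologyEx(org|lab|blk,cv2.MORPH_CLOSE,np.ones((3,3)))
print('all+end',f(rect(big(m),46)))
w=np.array([ray(d,u,v,46)[:2] for u,v in big(m)]); t=np.radians(ro[2] if ro[1][0]>ro[1][1] else ro[2]-90)
for t in (t,np.radians(19.3),np.radians(17)):
    y=np.array([np.cos(t),np.sin(t)]); x=np.array([np.sin(t),-np.cos(t)])
    wo=np.array([ray(d,u,v,46)[:2] for u,v in op])
    print(np.degrees(t),'x',(w@x).min(),(wo@x).max(),'y',(w@y).min(),(w@y).max(), (wo@y).min(),(wo@y).max())
P=(335,200,420,295)
print('sheet',f(rect(big(cv2.bitwise_not(seg((60,45,0),(90,255,255),A))*(seg((0,0,0),(180,255,255),A)>0)),3)))
print('frame',f(rect(big(seg((20,40,120),(35,255,255),P)),8)))
print('plate',f(rect(big(seg((0,0,190),(180,40,255),P)),8)))
s=cam('scene'); S=cv2.cvtColor(s['img'],cv2.COLOR_BGR2HSV)
for n,lo,hi,b in (('green',(50,130,100),(72,255,255),(254,196,279,222)),('red',(0,150,120),(6,255,255),(276,243,306,272))):
    p=big(seg(lo,hi,b)); print(n,[f(rect(p,z)[:2]) for z in (45,50)])
    c=p.mean(0)
    for z in (45,50,55): print(z,ray(d,*c,z)[:2].round(1),proj(s,ray(d,*c,z)).round(1))
E
```

```text
orange [[548.1, 207.4], [62.5, 20.4], 19.7] label [[527.7, 269.5], [44.2, 55.1], 18.9]
all+end [[532.5, 250.9], [62.8, 126.9], 19.5]
19.650602340698242 x -120.6360547051995 -0.8499277499380656 y 554.3601175218157 617.3494834223683 554.6505486175633 617.1221377198833
19.3 x -124.23827649489945 -4.385089055460846 y 554.0875903333026 617.0645959860683 554.5842371459992 617.0645959860683
17.0 x -148.43321184580785 -27.25983575266081 y 550.4334842922414 616.1143355330069 553.5667570682712 616.1143355330069
sheet [[533.4, 256.8], [150.8, 160.6], 21.3]
frame [[474.2, -249.2], [122.6, 91.0], 12.8]
plate [[474.0, -248.4], [162.2, 132.9], 12.9]
green [[[578.0, 28.9], [32.2, 34.8]], [[577.5, 28.9], [32.0, 34.7]]]
45 [578.9  29. ] [286.3 208.1]
50 [578.4  29. ] [286.1 206.2]
55 [577.9  29. ] [285.9 204.3]
red [[[456.3, -30.2], [36.8, 34.1]], [[456.4, -29.9], [36.6, 33.9]]]
45 [456.3 -29.8] [228.2 206.8]
50 [456.3 -29.6] [228.1 205. ]
55 [456.4 -29.3] [228.  203.1]
```

```bash
cat > plan.py <<'E'
from h import *
U=np.array([0,0,1.])
def tool(X,Y,a,sg):   # adapter axes -> tool euler, tool z
    Z=np.cross(X,Y); z=-np.sin(a)*X-np.cos(a)*Z; y=sg*Y
    return R.from_matrix(np.c_[np.cross(y,z),y,z]).as_euler('xyz'), z
t1,t2=np.radians(19.6),np.radians(12.85)
C1=np.array([531.4,254.2,33.]); X1=np.array([np.sin(t1),-np.cos(t1),0]); Y1=np.array([np.cos(t1),np.sin(t1),0])
C2=np.array([474.1,-248.8,68.]); Y2=np.array([np.cos(t2),np.sin(t2),0])
def pick(a,sg,back=0,up=0):
    o,z=tool(X1,Y1,a,sg); return C1+(19-back)*z+up*U,o
def place(a,sg,fl,back=0,up=0):
    o,z=tool(U,fl*Y2,a,sg); return C2+(19-back)*z+up*U,o
E
python3 - <<'E'
from plan import *
for a in (20,30,40,50,60):
  for sg in (1,-1):
    for fl in (1,-1):
      A=np.radians(a)
      q=[robot.inverse_kinematics(*p) for p in (pick(A,sg,110),pick(A,sg),pick(A,sg,0,130),place(A,sg,fl,0,120),place(A,sg,fl),place(A,sg,fl,120))]
      if all(x is not None for x in q): print(a,sg,fl,*[np.round(x,2).tolist() for x in q],sep='\n ')
      else: print(a,sg,fl,[x is not None for x in q])
E
```

```text
20 1 1 [True, True, True, False, False, False]
20
 1
 -1
 [-0.01, 0.44, 1.59, 0.34, 1.26, -0.48]
 [0.05, 0.56, 1.69, 0.39, 1.03, -0.51]
 [0.05, 0.4, 1.57, 0.35, 1.29, -0.41]
 [-0.95, 0.92, 1.11, 0.49, 2.25, 2.04]
 [-0.95, 1.06, 1.12, 0.44, 2.11, 1.95]
 [-0.99, 1.19, 0.71, 0.49, 2.38, 2.06]
20 -1 1 [True, True, True, False, False, False]
20
 -1
 -1
 [-0.01, 0.44, 1.59, 0.34, 1.26, 2.66]
 [0.05, 0.56, 1.69, 0.39, 1.03, 2.63]
 [0.05, 0.4, 1.57, 0.35, 1.29, 2.73]
 [-0.95, 0.92, 1.11, 0.49, 2.25, -1.1]
 [-0.95, 1.06, 1.12, 0.44, 2.11, -1.19]
 [-0.99, 1.19, 0.71, 0.49, 2.38, -1.08]
30 1 1 [True, True, True, False, False, False]
30
 1
 -1
 [-0.12, 0.5, 1.58, 0.48, 1.34, -0.64]
 [-0.03, 0.61, 1.68, 0.54, 1.12, -0.68]
 [-0.03, 0.44, 1.58, 0.5, 1.36, -0.54]
 [-0.93, 0.82, 1.16, 0.42, 2.13, 2.02]
 [-0.93, 0.96, 1.2, 0.39, 1.96, 1.94]
 [-0.98, 1.04, 0.84, 0.4, 2.23, 2.02]
30 -1 1 [True, True, True, False, False, False]
30
 -1
 -1
 [-0.12, 0.5, 1.58, 0.48, 1.34, 2.5]
 [-0.03, 0.61, 1.68, 0.54, 1.12, 2.46]
 [-0.03, 0.44, 1.58, 0.5, 1.36, 2.6]
 [-0.93, 0.82, 1.16, 0.42, 2.13, -1.12]
 [-0.93, 0.96, 
[... 1314 characters left out ...]

 [-0.22, 0.65, 1.58, 0.82, 1.63, -0.84]
 [-0.43, 0.16, 1.92, -0.58, 0.81, -0.31]
 [-0.43, 0.35, 2.05, -0.83, 0.57, 0.02]
 [-0.31, 0.15, 1.98, -0.62, 0.83, -0.15]
60
 1
 -1
 [-0.34, 0.81, 1.49, 0.74, 1.65, -0.95]
 [-0.22, 0.85, 1.61, 0.83, 1.48, -1.0]
 [-0.22, 0.65, 1.58, 0.82, 1.63, -0.84]
 [-0.85, 0.53, 1.37, 0.24, 1.71, 2.04]
 [-0.85, 0.65, 1.48, 0.24, 1.48, 1.99]
 [-0.89, 0.62, 1.25, 0.22, 1.75, 2.01]
60 -1 1 [True, True, True, True, False, True]
60
 -1
 -1
 [-0.34, 0.81, 1.49, 0.74, 1.65, 2.19]
 [-0.22, 0.85, 1.61, 0.83, 1.48, 2.14]
 [-0.22, 0.65, 1.58, 0.82, 1.63, 2.3]
 [-0.85, 0.53, 1.37, 0.24, 1.71, -1.1]
 [-0.85, 0.65, 1.48, 0.24, 1.48, -1.16]
 [-0.89, 0.62, 1.25, 0.22, 1.75, -1.13]
```

```bash
python3 - <<'E'
from plan import *
a=np.radians(30)
robot.move_ptp(*pick(a,1,110,80))
robot.move_ptp(*pick(a,1,110))
print(robot.current_t())
print(robot.move_linear(pick(a,1)[0],speed=100,f_stop=8), robot.current_tcp_pos()-pick(a,1)[0])
robot.move_gripper(0.0)
print('w',robot.current_gripper_width()*93,robot.current_finger_force(),robot.current_contact_force())
robot.move_linear(pick(a,1,0,200)[0],speed=130)
print('w',robot.current_gripper_width()*93,robot.current_finger_force(),robot.current_contact_force(),robot.current_t())
robot.move_ptp(*place(a,1,-1,0,120))
print('w',robot.current_gripper_width()*93,robot.current_t())
x=cam('top')['img'][150:360,250:530];y=cam('scene')['img'][120:330,60:340]
cv2.imwrite('pics/p2.png',cv2.resize(np.hstack([x,y]),None,fx=1.42,fy=1.42,interpolation=2))
E
```

```text
3.7167
False [ 0.66894859 -0.20424138  0.53672962]
w 61.82962151379523 29.998084902763367 [ 0.98673584 -0.23426837  0.69862444]
w 61.780894273127785 29.996412992477417 [ 0.12981014  0.16384173 -3.46687984] 7.2583
w 62.09615602245591 9.3917
```

View pics/p2.png

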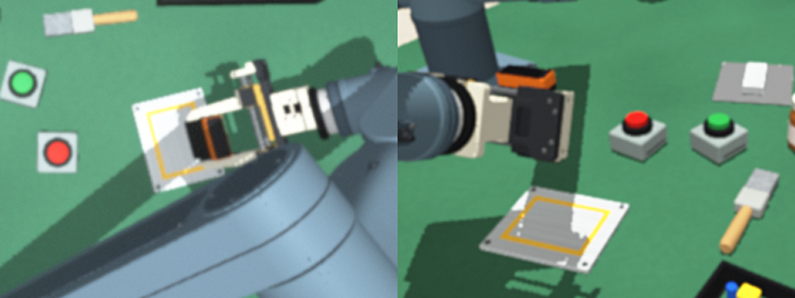

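The adapter is held upright with its orange end up, above the frame at about (205,135) in the left half. Both views look square, so I'll lower it and stop on contact.

```bash
python3 - <<'E'
from plan import *
a=np.radians(30)
p=place(a,1,-1)[0]
robot.move_linear(p+8*U,speed=80)
print(robot.move_linear(p-5*U,speed=10,f_stop=6), robot.current_tcp_pos()-p, robot.current_contact_force(),robot.current_ft_torque(),robot.current_t())
x=cam('top')['img'][180:330,300:450];y=cam('scene')['img'][180:330,100:250]
cv2.imwrite('pics/p3.png',cv2.resize(np.hstack([x,y]),None,fx=2.6,fy=2.6,interpolation=2))
E
```

```text
True [-7.25073931e-02 -1.73824084e-03  1.75807618e+00] [ 0.48876439 -1.81291825  5.56113438] [ 0.12991871 -0.27749241 -0.04979998] 11.7917
```

View pics/p3.png

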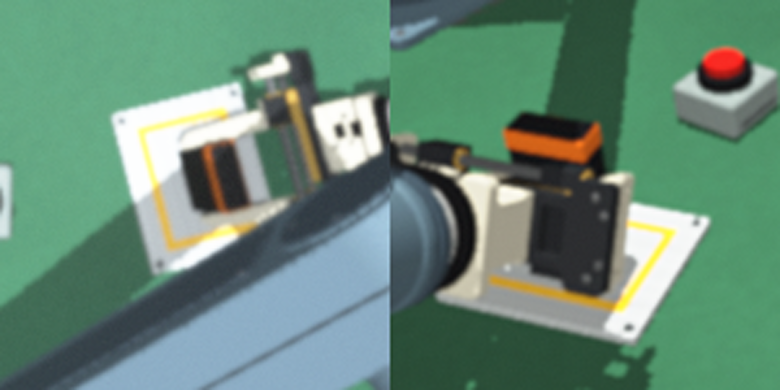

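The adapter is on the plate inside the frame, upright and touching. Before release I'll press slightly so the foot seats flat.

```bash
python3 - <<'E'
from plan import *
a=np.radians(30)
p=robot.current_tcp_pos()
print(robot.move_linear(p-1.5*U,speed=5,f_stop=8), robot.current_tcp_pos()-p, robot.current_contact_force())
# open gently
for w in (0.69,0.72,0.8,1.0): robot.move_gripper(w)
print(robot.current_gripper_width(),robot.current_contact_force(),robot.current_t())
o,z=tool(U,-Y2,a,1)
robot.sleep(.3)
x=cam('top')['img'][180:330,300:450];y=cam('scene')['img'][180:330,100:250]
cv2.imwrite('pics/p4.png',cv2.resize(np.hstack([x,y]),None,fx=2.6,fy=2.6,interpolation=2))
E
```

```text
False [ 0.02326977 -0.06289481 -0.00065769] [-0.43954726 -2.77337425  6.93548962]
0.9959047527932857 [-0.23681448  0.70580854 -0.22603896] 13.675
```

View pics/p4.png

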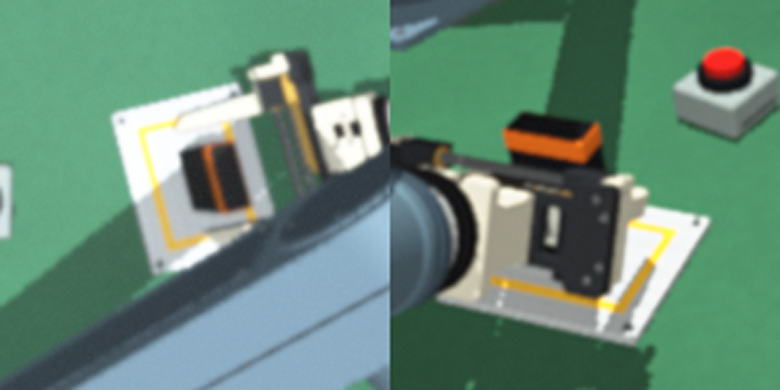

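The adapter stands free with the fingers open. I'll retreat along the tool axis, go high, close the gripper and press green.

```bash
python3 - <<'E'
from plan import *
a=np.radians(30); o,z=tool(U,-Y2,a,1)
p=robot.current_tcp_pos()
robot.move_linear(p-125*z,speed=80)
robot.move_linear(p-125*z+170*U,speed=200)
robot.move_gripper(0.0)
best=None
g=np.array([578.,29,0])
for yaw in np.arange(-3,3.1,.25):
    q=robot.inverse_kinematics(g+150*U,[np.pi,0,yaw])
    if q is not None:
        c=np.abs(np.array(q)-robot.current_qpos()).max()
        if best is None or c<best[0]: best=(c,yaw)
print(best,robot.current_t())
og=[np.pi,0,best[1]]
robot.move_ptp(g+220*U,og)
robot.move_linear(g+70*U,speed=150)
print('F0',robot.current_contact_force())
print(robot.move_linear(g+38*U,speed=15,f_stop=14),robot.current_tcp_pos(),robot.current_contact_force())
robot.sleep(.4)
print(robot.current_tcp_pos(),robot.current_contact_force(),robot.current_t())
x=cam('scene')['img'][170:250,200:340]
robot.move_linear(g+200*U,speed=120)
robot.sleep(.5)
print(robot.current_t())
t=cam('top')['img'][120:300,220:440];s=cam('scene')['img'][120:300,80:300+80-80]
b=[cv2.resize(k,(390,300),interpolation=2) for k in (t,s)]
cv2.imwrite('pics/p5.png',np.vstack([np.hstack(b),np.hstack([cv2.resize(x,(500,286),interpolation=2),np.zeros((286,280,3),np.uint8)])]))
E
```

```text
(np.float64(1.2850306904545676), np.float64(-1.5)) 18.2417
F0 [ 0.53518205  0.3947664  -0.21178016]
True [577.98338578  29.01307678  51.28037134] [-0.46617109  0.0443706   6.98417284]
[577.97586693  28.98024441  51.25091966] [-0.45544857 -0.24295267  7.17303036] 22.5583
24.5083
```

View pics/p5.png

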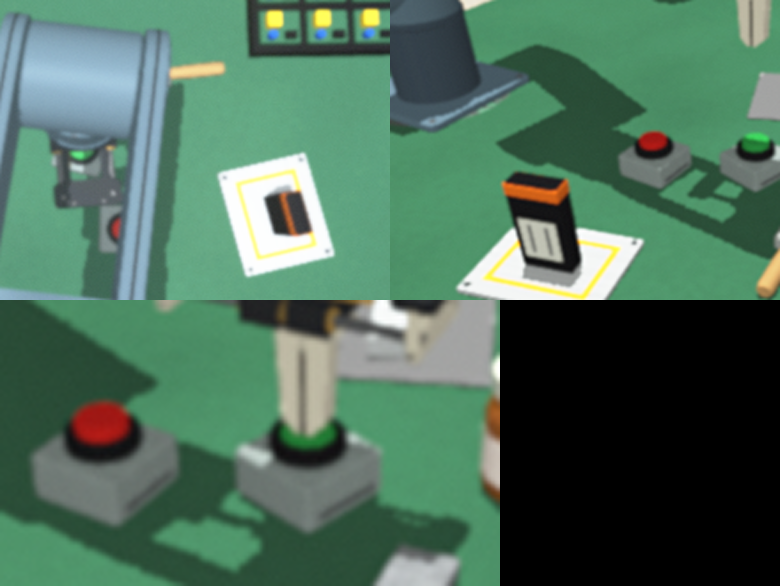

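Green was pressed with 7 N held at a tip height of 51.3, the adapter stands at about (288,212) in the top crop, and red is untouched. To be certain the button went fully down I'll press it a second time and record force against height. I'll also check the adapter pose against its projected model.

```bash
python3 - <<'E'
from plan import *
g=np.array([578.,29,0])
robot.move_linear(g+66*U,speed=150)
f0=robot.current_contact_force()[2]
for f in (2.5,25):
    r=robot.move_linear(g+44*U,speed=10,f_stop=f); print(r,robot.current_tcp_pos()[2],robot.current_contact_force()[2]-f0)
robot.sleep(.3); print(robot.current_tcp_pos()[2],robot.current_contact_force()[2]-f0)
robot.move_linear(g+200*U,speed=120)
robot.sleep(.5); print(robot.current_t())
X2=np.array([np.sin(t2),-np.cos(t2),0]); F=C2.copy(); F[2]=8
for n in ('top','scene'):
    d=cam(n); im=d['img'].copy()
    for h in (0,120):
        c=[proj(d,F+sx*13*X2+sy*31*Y2+h*U) for sx,sy in ((1,1),(1,-1),(-1,-1),(-1,1))]
        cv2.polylines(im,[np.int32(np.round(np.array(c)*16))],True,(255,0,255),1,shift=4)
    u,v=np.int32(proj(d,F+60*U)); cv2.imwrite(f'pics/m_{n}.png',im)
    cr=cv2.resize(im[v-50:v+50,u-50:u+50],(390,390),interpolation=2)
    out=cr if n=='top' else np.hstack([out,cr])
cv2.imwrite('pics/p6.png',out)
E
```

```text
True 54.47873115761683 3.9904115363660355
True 51.275184201913696 7.483535761274407
51.27164900401477 7.894903411241502
29.6833
```

View pics/p6.png

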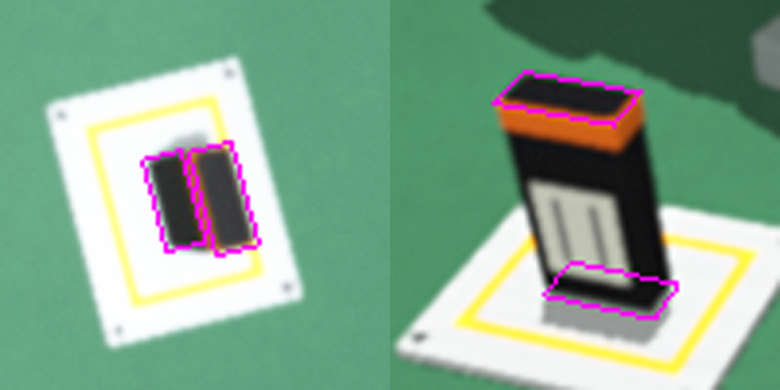

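The model outline matches the standing adapter in both views. Both presses ended at the same height, 51.27, so green reached its hard stop.

```bash
python3 -c "
from bench import robot
print(robot.hand_in())"
```

```text
the job is handed in; nothing more can be done
None
```

The adapter stands upright, orange end up, inside the yellow frame. After letting go I pressed green to its hard stop (twice, the second to be sure), never went near red, did not knowingly touch the jar or brush (not re-measured), and handed the job in at about 30 s.

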